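Set the lamp-base nest to its gauge flag with the thumbwheel

TASK

Set the lamp-base nest for the next batch: lay a fingertip on top of the knurled thumbwheel and roll it, a stroke at a time, until the gap between the metal point on the sliding jaw and the one on the gauge flag has closed and the two points stand directly opposite each other, then take the finger off. Move the jaw by the wheel alone: do not touch the jaw, its rack or the gauge flag, and grip and lift nothing. Leave the loose lamp parts around the nest where they are.

Things in the scene. Friction and masses are not known exactly. Their poses are not given: they have to be found in the camera images.
- nest: Bench fixture bolted to the table: dark steel plate 165 x 345 mm (x, y), a grey wheel head at its -y end, a fixed grey V block at its +y end, a sliding V jaw between, a graduated gauge bar on the +x side. Origin on the table under the guide rail; y along the jaw's slide from the wheel head to the fixed block, z up. Wheel at y = -135 mm. The wheel's top is the highest part of the nest.
- wheel_top (a point): Highest point of the knurled steel thumbwheel's rim, mid-width, 94 mm above the table; does not turn with the wheel, axes as the nest. Wheel 60 mm in diameter, 24 mm wide, axle along x, 30 mm below this point. Its top 20 mm stand out above two grey cheek plates (66 mm long, 46 mm across both). About 2 N along the rim turns it: press with 5 N or more.
- thumbwheel: The wheel with shaft and pinion; origin at its centre, x along the axle; turns with it. Rolling its top away from the jaw (towards the nest's -y) closes the nest: the jaw goes towards +y by 8 mm per radian, i.e. 27 mm for each 100 mm rolled at the rim. Rolling the other way opens it again. It stays where it is left. Turns over 5.6 rad, more than is needed.
- jaw: Sliding V jaw, grey with rubber-lined faces, 84 mm wide, top 72 mm above the table, and its steel rack (12 mm wide, 14 mm high, top 56 mm above the table, 33 mm to +x of the jaw's middle), which runs back past the wheel head under the pinion. Not to be touched. Origin at table height under the bottom of the V; y is the slide direction, towards closing.
- jaw_point (a point): Tip of the flat bright metal point, 14 mm wide, that stands out 20 mm on the +x side of the sliding jaw, 64 mm above the table; moves with the jaw. Axes as the nest. It starts 11 to 33 mm short of the gauge point, on its -y side.
- gauge_flag: Dark steel saddle clamp, 18 mm square and 20 mm high, with a brass locking screw on it (top 77 mm above the table), locked on the graduated gauge bar along the nest's +x edge. Not to be touched. Origin at table height below it; axes as the nest.
- gauge_point (a point): Tip of the like flat metal point of the gauge flag, 64 mm above the table, pointing at the jaw (2 mm to +x of the jaw point's path). The job is done when jaw_point and gauge_point have the same y along the nest.
- lamp_base: Loose black marble lamp base, upright cylinder 80 mm in diameter, 120 mm tall, beyond the nest's fixed end; origin at the centre of its underside. Leave alone.
- collar: Loose brass ring, 60 mm in diameter, 22 mm high; origin at the centre of its underside. Leave alone.
- lampholder: Loose brass and ceramic lampholder standing upright, 41 mm in diameter, 56 mm tall; origin at the centre of its underside. Leave alone.
- screwdriver: Loose screwdriver, 190 mm long, lying beside the nest; origin on its underside, x along it. Leave alone.

How it is judged:
By the outcome, as a careful person would: the job done as asked, in the order asked, and still so for the second after the job is handed in, with the robot touching nothing.
It also fails if it takes over 51 s, if anything falls off the work surface, if the arm or the gripper's body presses on something with over 40 N, if the wrist force passes 120 N, or if a joint passes its speed limit or range.

ROBOT

A 6-joint arm with a two-finger parallel gripper is mounted at the origin on the work surface. World frame = base frame: x ahead of the robot, y to its left, z up, the work surface at z = 0. Lengths are in m, angles in degrees, forces in N, time in s.
With the tool pointing down it reaches from about 0.4 to 0.825 m from the base axis. Payload 7 kg.
Tool frame: the origin (TCP) lies at the very end of the fingers, on their centre line; the grasp point (between the pads) lies 19 mm behind it; z points along the fingers, y is the direction in which the jaws open and shut (so a half turn about z gives the same grasp; the last joint's range is limited). The gripper opens to 88 mm and grips with 3 to 60 N. Pads are 19 mm wide; open, the fingers measure 130 mm over their backs; the gripper's body (78 mm by 193 mm) begins 47 mm behind the grasp point.
Start: joints at [-55.285, 20.546, 0.682, 0, -70.136, -16.507], TCP at [0.211, -0.641, 0.227] pointing down, gripper open.
Joint ranges: [-176.03, 176.03], [-82.01, 121.73], [-58.28, 71.71], [-173.87, 95.51], [-174.79, -0.11], [-173.66, 173.66]. Speed limits (degrees/s): [136.94, 136.94, 172.46, 180, 180, 180].

INTERFACE

Orientations are given as [roll, pitch, yaw] about the fixed x, y, z axes, in that order (R = Rz(yaw) Ry(pitch) Rx(roll)).
In Python, from plant import telemetry, optics, ctrl gives the robot as it stands.
- The arm moves only by the tool servo_tool, never from a script. Its argument "rows" is a list of rows, each a list of 3 entries, a list of its own where there are three numbers: the shift along the tool's x, y, z in m, then the turn, a rotation vector about the tool's x, y, z in units of 6 degrees (1.0 is 6 degrees), then the closure, from 0 (fully open) to 1 (shut). A call has 1 to 20 rows; each row shifts and turns the commanded pose from where the row before left it, along the tool's axes as they then stand; what a row does not reach is not made up. A row lasts 1/12 s, in which the tool goes at most 41.7 mm and 7.16 degrees, less where a joint would pass 70% of its speed; a pose out of reach is approached as far as the arm can. A call is refused whole if a number of a shift passes 0.0417 or a number of a turn 1, either way. A call with a gripper value outside its range is refused whole. The fingers move at their own pace and stop on an object; the grip force is fixed at half the most. Time passes only in rows, so rows that do not move let the fingers close. It gives the time, the measured TCP pose, the force and the opening at its end, in the units of the state.
- telemetry.get_obs(): the state, without advancing time (a new reading comes with each control period).
- optics.snapshot(name): name is "scene" or "side" or "wrist"; returns the picture (420x560x3 uint8, red, green, blue); there is no depth.
- optics.camera_info(name): a dict with "mtx" (3x3 intrinsics, pixels), "rvec" (rotation vector, rad) and "tvec" (3), from world to camera coordinates, as OpenCV has them. Camera axes: x right, y down, z forward; pixel columns grow to the right and rows downward; lengths in m; the calibration is good to about 2 mm. A picture is of the moment at which its call begins: read the wrist's pose just before it. camera_info takes no time and is no camera call; for the wrist camera it gives the pose at the moment of the call.
- ctrl.close_job(): hands the job in, once; it reports no verdict.
The state is a dict: "clock": time; "joint_pos": joint angles; "qvel": joint speeds; "tau": joint torques, N m; "tool_pos": TCP position; "orientation": TCP orientation; "force": force on the tool from outside, world axes, zero at the start; "moment": the same for the moment, N m; "opening": finger opening in m.
Only numpy, scipy, OpenCV 4.12 (cv2) and the standard library are available. Lean on these libraries where they do the work, as an engineer would, in place of code of your own. Each camera call takes 0.05 s, during which the arm holds its last target.

## Working session

There is one attempt and no reset: what is moved stays moved. The work goes in short steps, Python scripts to look and compute and a tool call to move; the robot and the scene stay as the last step left them, time stands still between calls to the robot, and variables do not carry over. Pictures are saved under pics/ and viewed, and the job is handed in when it is done.

Besides the shell and the picture viewer there is one more tool, called after "Emit:" as name(argument=value, ...), one argument or row to a line, values as JSON. servo_tool: Moves the arm, as the interface text tells. Its arguments: {"type":"object","properties":{"rows":{"type":"array"}},"required":["rows"]}

```bash
ls; mkdir -p pics; cat > h.py <<'E'
import numpy as np, cv2
from plant import telemetry, optics, ctrl
def cam(n):
    c=optics.camera_info(n); return np.array(c["mtx"],float),cv2.Rodrigues(np.array(c["rvec"],float))[0],np.array(c["tvec"],float).ravel()
def ray(c,uv):
    K,R,t=c; d=R.T@np.linalg.inv(K)@np.array([uv[0],uv[1],1.]); return -R.T@t,d
def onz(c,uv,z):
    o,d=ray(c,uv); return o+d*(z-o[2])/d[2]
def proj(c,p):
    K,R,t=c; q=K@(R@np.asarray(p,float)+t); return q[:2]/q[2]
def tri(ca,ua,cb,ub):
    o1,d1=ray(ca,ua);o2,d2=ray(cb,ub)
    s=np.linalg.lstsq(np.c_[d1,-d2],o2-o1,rcond=None)[0]
    a=o1+s[0]*d1;b=o2+s[1]*d2; return (a+b)/2,np.linalg.norm(a-b)
def snap(n,f):
    im=optics.snapshot(n); cv2.imwrite(f"pics/{f}.png",im[:,:,::-1]); return im
E
python3 - <<'E'
from h import *
print(telemetry.get_obs())
for n in("scene","side","wrist"):
    c=cam(n);print(n,-c[1].T@c[2],c[1][2],c[0][0,0]); snap(n,n+"0")
E
```

```text
pics
{'clock': 0.0, 'joint_pos': array([-5.52857575e+01,  2.05908993e+01,  6.35612645e-01, -1.84474734e-02,
       -7.01369408e+01, -1.65062259e+01]), 'qvel': array([ 0.00995173,  0.06592689,  0.01254311, -0.07095528,  0.03774524,
        0.01928903]), 'tau': array([-1.44930429e-03, -5.82712913e+01,  2.93066275e+01,  6.99723288e+00,
        7.10776090e-03, -1.41165874e-04]), 'tool_pos': array([ 0.21072722, -0.64076234,  0.22564797]), 'orientation': array([ 1.79906646e+02, -9.57858381e-03, -1.61798257e+02]), 'force': array([ 0.53266999,  0.66550198, -0.33510202]), 'moment': array([-0.03795002, -0.02587092, -0.01707779]), 'opening': 0.08766091943488652}
scene [1.00777121 0.70229603 0.53086067] [-0.49592191 -0.65585544 -0.56913541] 409.7426081087783
side [0.36000132 0.70918671 0.42049378] [ 0.36605913 -0.79787836 -0.47894763] 387.40790758541
wrist [ 0.14263625 -0.66211072  0.3847269 ] [ 0.25099294  0.08363577 -0.96436902] 340.6801836674431
```

View pics/scene0.png

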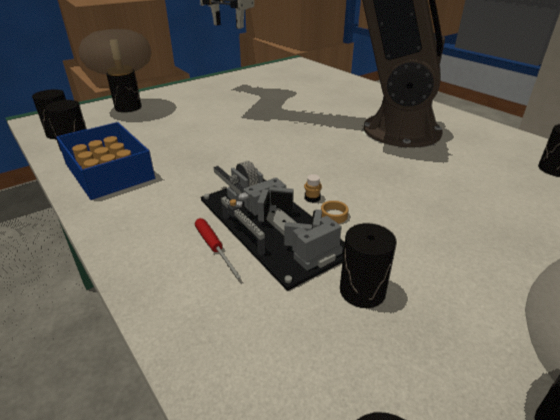

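View pics/side0.png

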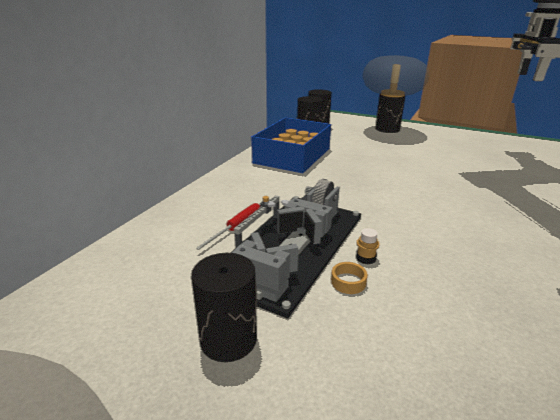

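View pics/wrist0.png

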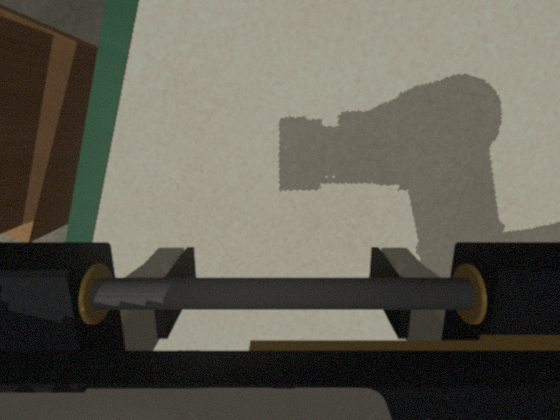

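The scene view shows the nest centred near (275,225), with the wheel near (243,178). In the side view the wheel is near (322,190). The wrist camera sees only table. Next I'll enlarge crops of both.

```bash
python3 - <<'E'
import cv2
a=cv2.imread("pics/scene0.png")[150:300,190:360]; cv2.imwrite("pics/scene0z.png",cv2.resize(a,None,fx=4,fy=4,interpolation=cv2.INTER_CUBIC)[:600])
a=cv2.imread("pics/side0.png")[170:320,190:370]; cv2.imwrite("pics/side0z.png",cv2.resize(a,None,fx=4,fy=4,interpolation=cv2.INTER_CUBIC))
E
```

```text
(no output)
```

View pics/scene0z.png

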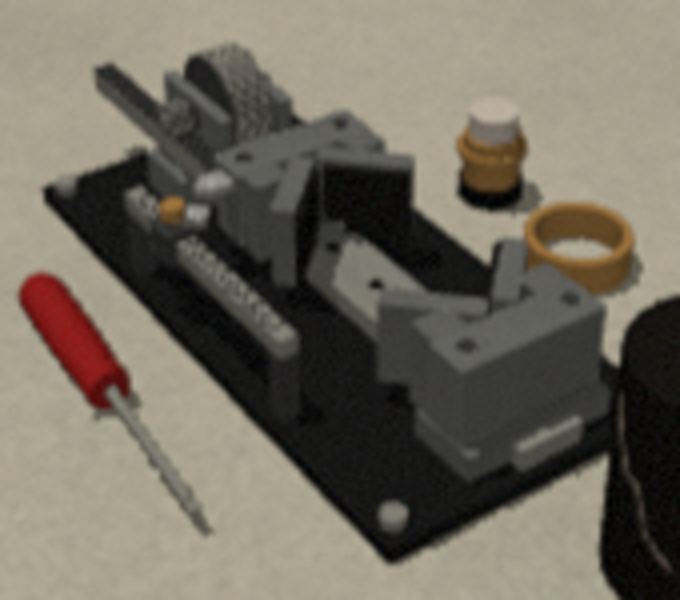

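View pics/side0z.png

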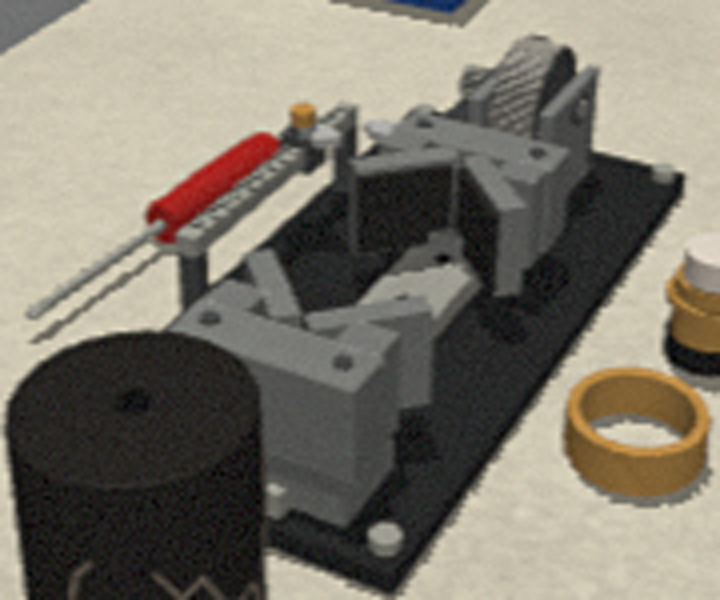

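The crops show plate corners at scene (201,197) and (288,289), and at side (288,318) and (361,215). The wheel rim top and both bright points are visible in each view.

```bash
python3 - <<'E'
from h import *
S=cam("scene");D=cam("side")
s=lambda x,y:(190+x/4-.4,150+y/4-.4); d=lambda x,y:(190+x/4-.4,170+y/4-.4)
A=onz(S,s(45,190),.008);B=onz(S,s(392,553),.008)
C=onz(D,d(394,580),.008);E=onz(D,d(684,177),.008)
print(A,B,C,E)
for v in(B-A,E-C,B-C): print(np.linalg.norm(v),np.degrees(np.arctan2(v[1],v[0])))
print("brass",tri(S,s(172,208),D,d(303,115)))
print("jawpt",tri(S,s(213,186),D,d(380,130)))
print("gaugept",tri(S,s(200,214),D,d(326,133)))
# jaw top holes
print(tri(S,s(243,157),D,d(425,120)),tri(S,s(342,120),D,d(540,152)))
print("wheel",tri(S,s(232,45),D,d(540,38)))
print(onz(S,s(232,45),.094),onz(D,d(540,38),.094))
E
```

```text
[ 0.67442149 -0.03491414  0.008     ] [0.69234786 0.31065867 0.008     ] [0.53102031 0.31865757 0.008     ] [ 0.5160678  -0.02574821  0.008     ]
0.34603745193286656 87.03047984422554
0.34473021888016525 -92.48595819319927
0.1615257199306966 -2.8385024504519674
brass (array([0.67528307, 0.11313104, 0.07410598]), np.float64(0.002374881009233784))
jawpt (array([0.64132879, 0.09716445, 0.06575534]), np.float64(0.0012474345077715917))
gaugept (array([0.66158589, 0.11625422, 0.06775381]), np.float64(0.00019344801518797656))
(array([0.61960207, 0.09288125, 0.07364297]), np.float64(0.00016310283628595128)) (array([0.55831605, 0.09740943, 0.07432992]), np.float64(0.0020612355722966847))
wheel (array([0.58404124, 0.03189936, 0.10067131]), np.float64(0.0013157315698910774))
[0.57679337 0.02028277 0.094     ] [0.58840625 0.01932167 0.094     ]
```

Emit:
servo_tool(
  rows=[
    [[-0.01,0.009,0],[0,0,0],1],
    [[-0.02,0.018,0],[0,0,0],1],
    [[-0.03,0.027,0],[0,0,0],1],
    [[-0.03,0.027,0],[0,0,0],1],
    [[-0.03,0.027,0],[0,0,0],1],
    [[-0.03,0.027,0],[0,0,0],1],
    [[-0.03,0.027,0],[0,0,0],1],
    [[-0.03,0.027,0],[0,0,0],1],
    [[-0.03,0.027,0],[0,0,0],1],
    [[-0.03,0.027,0],[0,0,0],1],
    [[-0.03,0.027,0],[0,0,0],1],
    [[-0.03,0.027,0],[0,0,0],1],
    [[-0.03,0.027,0],[0,0,0],1],
    [[-0.03,0.027,0],[0,0,0],1],
    [[-0.03,0.027,0],[0,0,0],1],
    [[-0.03,0.027,0],[0,0,0],1],
    [[-0.03,0.027,0],[0,0,0],1],
    [[-0.03,0.027,0],[0,0,0],1],
    [[-0.03,0.027,0],[0,0,0],1],
    [[-0.018,0.016,0],[0,0,0],1],
  ],
)

```text
clock: 1.82
tool_pos: [0.5851, 0.0137, 0.2263]
orientation: [180.0, 0.0, -161.7]
force: [0.9, -0.8, 0.8]
opening: 0.0004
```

Emit:
servo_tool(
  rows=[
    [[0,0,0],[0,0,-0.5],1],
    [[0,0,0],[0,0,-1],1],
    [[0,0,0],[0,0,-1],1],
    [[0,0,0],[0,0,-1],1],
    [[0,0,0],[0,0,-1],1],
    [[0,0,0],[0,0,-1],1],
    [[0,0,0],[0,0,-1],1],
    [[0,0,0],[0,0,-1],1],
    [[0,0,0],[0,0,-1],1],
    [[0,0,0],[0,0,-1],1],
    [[0,0,0],[0,0,-1],1],
    [[0,0,0],[0,0,-1],1],
    [[0,0,0],[0,0,-1],1],
    [[0,0,0],[0,0,-1],1],
    [[0,0,0],[0,0,-1],1],
    [[0,0,0],[0,0,-1],1],
    [[0,0,0],[0,0,-1],1],
    [[0,0,0],[0,0,-1],1],
    [[0,0,0],[0,0,-1],1],
    [[0,0,0],[0,0,-1],1],
  ],
)

```text
clock: 3.48
tool_pos: [0.5835, 0.0104, 0.2264]
orientation: [180.0, 0.0, -44.5]
force: [-0.4, 0.3, 0.6]
opening: 0.0007
```

Emit:
servo_tool(
  rows=[
    [[0,0,0],[0,0,-1],1],
    [[0,0,0],[0,0,-1],1],
    [[0,0,0],[0,0,-1],1],
    [[0,0,0],[0,0,-1],1],
    [[0,0,0],[0,0,-1],1],
    [[0,0,0],[0,0,-1],1],
    [[0,0,0],[0,0,-1],1],
    [[0,0,0],[0,0,0],1],
    [[0,0,0],[0,0,0],1],
    [[0,0,0],[0,0,0],1],
  ],
)

```text
clock: 4.32
tool_pos: [0.5838, 0.0102, 0.2265]
orientation: [-180.0, 0.0, -3.0]
force: [-0.2, -0.2, -0.3]
opening: 0.0003
```

```bash
python3 - <<'E'
from h import *
o=telemetry.get_obs();print({k:np.round(v,4) for k,v in o.items() if k!="tau"})
c=cam("wrist");print(-c[1].T@c[2],c[1])
np.savez("w1.npz",*c)
snap("wrist","wrist1")
E
```

```text
{'clock': np.float64(4.3167), 'joint_pos': array([ 2.01745e+01,  1.20361e+01, -1.11584e+01, -6.00000e-03,
       -6.68107e+01,  6.68467e+01]), 'qvel': array([-0.2237,  0.1098,  0.1878, -0.0966, -0.0281,  0.7243]), 'tool_pos': array([0.5838, 0.0102, 0.2265]), 'orientation': array([-1.79997e+02,  6.90000e-03, -2.98110e+00]), 'force': array([-0.2197, -0.2193, -0.2645]), 'moment': array([-0.0532,  0.1707, -0.0272]), 'opening': np.float64(0.0003)}
[0.6545057  0.00768199 0.38552471] [[-5.14022832e-02 -9.98677867e-01  5.68251196e-04]
 [-9.62934607e-01  4.97134166e-02  2.65114163e-01]
 [-2.64791896e-01  1.30802845e-02 -9.64216862e-01]]
```

View pics/wrist1.png

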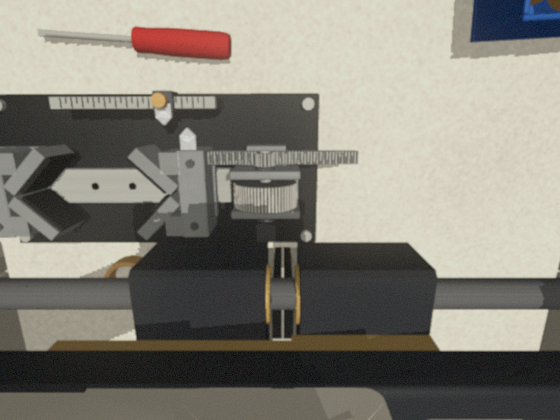

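The wrist view shows the wheel near (266,195), the jaw tip near (188,128) and the gauge tip near (165,124). I'll zoom in to measure.

```bash
python3 - <<'E'
import cv2
a=cv2.imread("pics/wrist1.png")
cv2.imwrite("pics/wrist1z.png",cv2.resize(a[85:250,140:320],None,fx=4,fy=4,interpolation=cv2.INTER_CUBIC)[:600])
a=a[90:140,140:220]
cv2.imwrite("pics/wrist1p.png",cv2.resize(a,None,fx=10,fy=10,interpolation=cv2.INTER_CUBIC))
E
```

```text
(no output)
```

View pics/wrist1z.png

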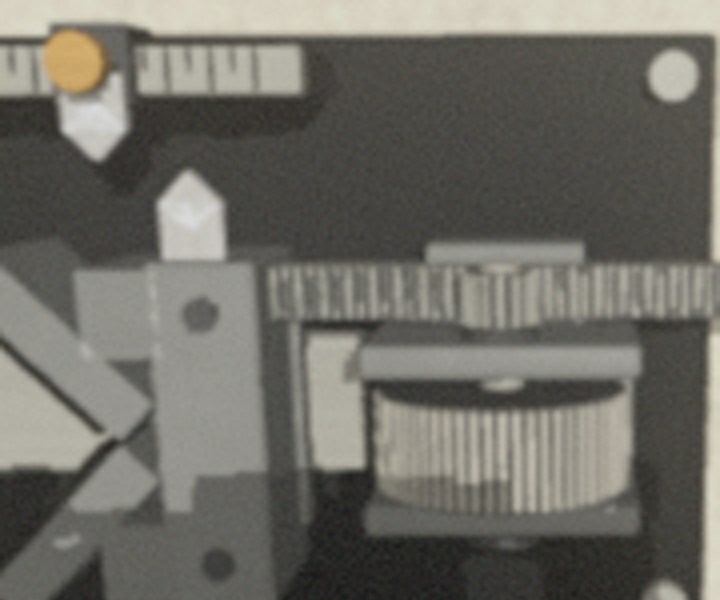

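View pics/wrist1p.png

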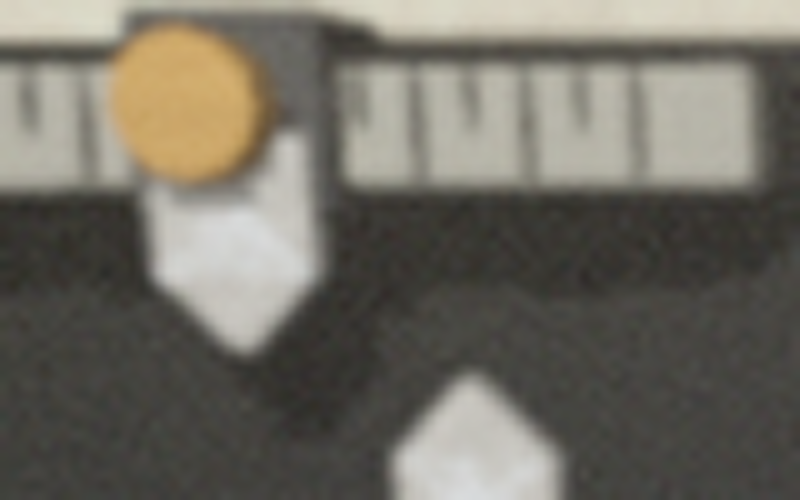

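```bash
python3 - <<'E'
from h import *
z=np.load("w1.npz");c=(z["arr_0"],z["arr_1"],z["arr_2"])
f=lambda x,y:(140+x/4-.4,85+y/4-.4)
J=onz(c,(186.8,126.5),.064);G=onz(c,(164.1,125.5),.064);print(J,G)
# plate edge direction
P=onz(c,(10,95),.008);Q=onz(c,(316,94),.008);v=P-Q;print(np.degrees(np.arctan2(v[1],v[0]))-90)
R1=onz(c,f(500,405),.094);R2=onz(c,f(503,515),.094);print("wheel edges",R1,R2,(R1+R2)/2)
print("cheek top ends",onz(c,f(362,362),.074),onz(c,f(642,362),.074))
S=cam("scene");D=cam("side")
for y in (-3.,):
  u=np.array([-np.sin(np.radians(y)),np.cos(np.radians(y)),0]);print("gap",(G-J)@u)
E
```

```text
[0.65114944 0.09520586 0.064     ] [0.65310136 0.11583971 0.064     ]
-2.766968924650371
wheel edges [0.59814428 0.0257752  0.094     ] [0.57331754 0.02672691 0.094     ] [0.58573091 0.02625105 0.094     ]
cheek top ends [0.60596028 0.05810511 0.074     ] [ 0.60263895 -0.00630693  0.074     ]
gap 0.020707725177706443
```

The wheel top is near (0.586, 0.026) and the gap is about 20.7 mm, so about 77 mm of rim. Next I'll go to 15 mm above the rim, on its jaw side.

Emit:
servo_tool(
  rows=[
    [[0,-0.005,0.01],[0,0,0],1],
    [[0.001,-0.005,0.02],[0,0,0],1],
    [[0,-0.005,0.02],[0,0,0],1],
    [[0,-0.005,0.02],[0,0,0],1],
    [[0,-0.005,0.02],[0,0,0],1],
    [[0,-0.002,0.015],[0,0,0],1],
    [[0,0,0.008],[0,0,0],1],
    [[0,0,0],[0,0,0],1],
    [[0,0,0],[0,0,0],1],
  ],
)

```text
clock: 5.12
tool_pos: [0.5864, 0.0369, 0.1134]
orientation: [180.0, 0.0, -2.8]
force: [-0.8, -0.9, 0.0]
opening: 0.0007
```

```bash
python3 - <<'E'
from h import *
np.savez("w2.npz",*cam("wrist"))
a=snap("wrist","wrist2"); b=snap("side","side2");s=snap("scene","scene2")
cv2.imwrite("pics/m2.png",np.hstack([cv2.resize(b[150:270,240:380,::-1],None,fx=2.8,fy=2.8,interpolation=2),cv2.resize(s[130:250,190:330,::-1],None,fx=2.8,fy=2.8,interpolation=2)]))
E
```

```text
(no output)
```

View pics/wrist2.png

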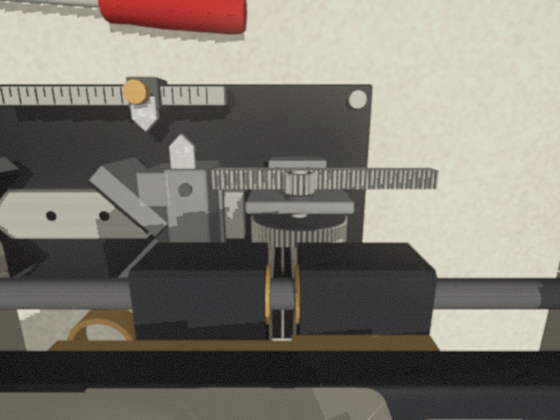

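View pics/m2.png

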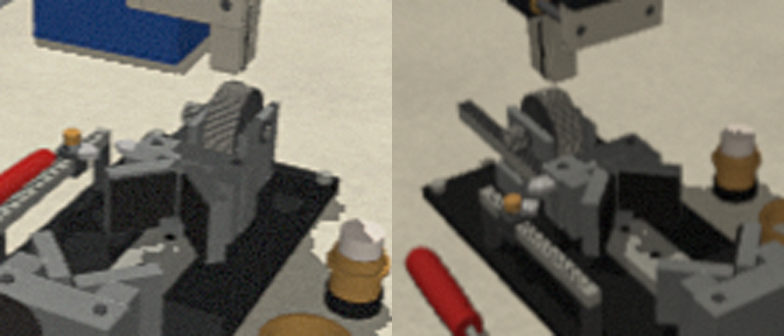

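The two points and the wheel are visible in all three views, and the fingertip is centred over the wheel's +y side. Next I'll come down gently.

Emit:
servo_tool(
  rows=[
    [[0,0,0.008],[0,0,0],1],
    [[0,0,0.006],[0,0,0],1],
    [[0,0,0.003],[0,0,0],1],
    [[0,0,0.001],[0,0,0],1],
    [[0,0,0.0005],[0,0,0],1],
    [[0,0,0],[0,0,0],1],
  ],
)

```text
clock: 5.77
tool_pos: [0.5864, 0.0369, 0.0949]
orientation: [180.0, 0.0, -2.8]
force: [-0.6, 0.6, -0.1]
opening: 0.0004
```

Emit:
servo_tool(
  rows=[
    [[0,0,0.0005],[0,0,0],1],
    [[0,0,0.0005],[0,0,0],1],
    [[0,0,0],[0,0,0],1],
  ],
)

```text
clock: 6.02
tool_pos: [0.5866, 0.037, 0.0942]
orientation: [-180.0, -0.0, -2.8]
force: [0.5, -0.2, 0.6]
opening: 0.0004
```

Emit:
servo_tool(
  rows=[
    [[0,0,0.0005],[0,0,0],1],
    [[0,0,0.0005],[0,0,0],1],
    [[0,0,0],[0,0,0],1],
  ],
)

```text
clock: 6.27
tool_pos: [0.5867, 0.037, 0.0936]
orientation: [-180.0, -0.0, -2.8]
force: [-0.6, 0.1, 4.6]
opening: 0.0003
```

Emit:
servo_tool(
  rows=[
    [[0,0,0.0005],[0,0,0],1],
    [[0,0,0],[0,0,0],1],
  ],
)

```text
clock: 6.43
tool_pos: [0.5868, 0.037, 0.0934]
orientation: [-180.0, -0.1, -2.8]
force: [-1.4, -0.0, 8.1]
opening: 0.0004
```

Contact is at z ≈ 0.0937. I'll press slightly more, then make a first short stroke towards -y.

Emit:
servo_tool(
  rows=[
    [[0,0,0.0005],[0,0,0],1],
    [[0,0.002,0],[0,0,0],1],
    [[0,0.003,0],[0,0,0],1],
    [[0,0.003,0],[0,0,0],1],
    [[0,0.003,0],[0,0,0],1],
    [[0,0,0],[0,0,0],1],
  ],
)

```text
clock: 6.93
tool_pos: [0.5864, 0.0259, 0.0941]
orientation: [-180.0, -0.1, -2.8]
force: [-5.6, 0.8, 16.9]
opening: 0.0005
```

Emit:
servo_tool(
  rows=[
    [[0,0.003,0],[0,0,0],1],
    [[0,0.003,0],[0,0,0],1],
    [[0,0.003,0],[0,0,0],1],
    [[0,0.002,0],[0,0,0],1],
    [[0,0,0],[0,0,0],1],
  ],
)

```text
clock: 7.35
tool_pos: [0.5861, 0.015, 0.0931]
orientation: [-180.0, -0.1, -2.8]
force: [-0.8, -0.3, 7.8]
opening: 0.0004
```

```bash
python3 - <<'E'
from h import *
np.savez("w3.npz",*cam("wrist"))
a=snap("wrist","wrist3")
cv2.imwrite("pics/w3z.png",cv2.resize(a[60:260,60:360,::-1],None,fx=2.6,fy=2.6,interpolation=2))
E
```

```text
(no output)
```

View pics/w3z.png

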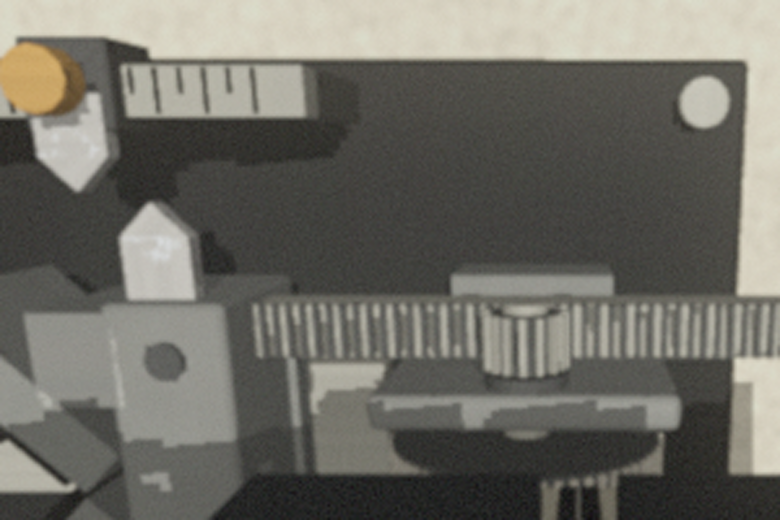

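The wheel turned: the jaw tip is now at crop (152,203) and the gauge tip at (80,192). I'll write a tip finder, taking the edge-fit apex of each bright point.

```bash
cat > tips.py <<'E'
from h import *
U=np.array([np.sin(np.radians(2.77)),np.cos(np.radians(2.77)),0])
def gap(im,c,Jg,Gg,tag):
    g=cv2.cvtColor(im,cv2.COLOR_RGB2HSV)
    m=((g[...,2]>130)&(g[...,1]<45)).astype(np.uint8)
    out=[]
    for P,sg in((Jg,1),(Gg,-1)):   # sg 1: tip is the smallest row
        q=proj(c,P); x0,y0=int(q[0])-22,int(q[1])-22
        sub=m[max(y0,0):y0+45,x0:x0+45]; n,l,st,ce=cv2.connectedComponentsWithStats(sub)
        # component nearest the expected tip, sizeable
        best=min((i for i in range(1,n) if st[i,4]>40),key=lambda i:np.abs(np.argwhere(l==i)-22).sum(1).min())
        pts=np.argwhere(l==best); r=pts[:,0]
        tip=r.min() if sg>0 else r.max()
        rows=[tip+sg*k for k in range(2,7)]
        L=np.polyfit(rows,[pts[r==k,1].min()-.5 for k in rows],1);R=np.polyfit(rows,[pts[r==k,1].max()+.5 for k in rows],1)
        ry=(R[1]-L[1])/(L[0]-R[0]); cx=np.polyval(L,ry)
        uv=(x0+cx,max(y0,0)+ry); out.append((uv,onz(c,uv,.064)))
    (uj,J),(ug,G)=out
    v=cv2.resize(im[60:260,60:360,::-1],None,fx=2.6,fy=2.6,interpolation=2)
    for u in(uj,ug): cv2.drawMarker(v,(int((u[0]-60+.5)*2.6),int((u[1]-60+.5)*2.6)),(0,0,255),0,8,1)
    cv2.imwrite(f"pics/{tag}.png",v)
    print(tag,"px",np.round(uj,1),np.round(ug,1),"J",J.round(4),"G",G.round(4),"gap mm",round(1e3*(G-J)@U,2)); return J,G
E
python3 - <<'E'
from tips import *
def ld(i):
    z=np.load(f"w{i}.npz");return z["arr_0"],z["arr_1"],z["arr_2"]
for i,J in((1,.0952),(2,.0952),(3,.101)):
    im=cv2.imread(f"pics/wrist{i}.png")[:,:,::-1].copy()
    gap(im,ld(i),[.651,J,.064],[.653,.1158,.064],f"t{i}")
E
```

```text
t1 px [187.  126.5] [165.1 125.4] J [0.6511 0.095  0.064 ] G [0.6531 0.1149 0.064 ] gap mm 19.95
t2 px [179.9 132.4] [145.2 131.7] J [0.6515 0.0958 0.064 ] G [0.6529 0.1164 0.064 ] gap mm 20.67
t3 px [117.9 136.6] [ 90.  133.7] J [0.6512 0.1018 0.064 ] G [0.6534 0.1166 0.064 ] gap mm 14.87
```

View pics/t3.png

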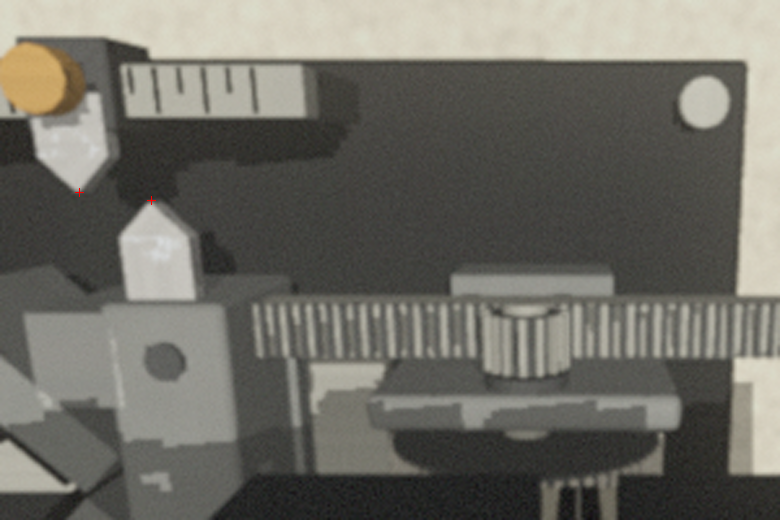

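The markers sit on the tips, so the gap is now 14.9 mm and the ratio is as stated. I'll make two more equal strokes.

Emit:
servo_tool(
  rows=[
    [[0,0,-0.004],[0,0,0],1],
    [[0,0,-0.004],[0,0,0],1],
    [[0,-0.011,0],[0,0,0],1],
    [[0,-0.011,0],[0,0,0],1],
    [[0,0,0.004],[0,0,0],1],
    [[0,0,0.002],[0,0,0],1],
    [[0,0,0.001],[0,0,0],1],
    [[0,0,0.001],[0,0,0],1],
    [[0,0,0],[0,0,0],1],
  ],
)

```text
clock: 8.15
tool_pos: [0.5866, 0.0376, 0.0931]
orientation: [-180.0, -0.0, -2.7]
force: [-4.0, 2.8, 11.4]
opening: 0.001
```

Emit:
servo_tool(
  rows=[
    [[0,0.002,0],[0,0,0],1],
    [[0,0.003,0],[0,0,0],1],
    [[0,0.003,0],[0,0,0],1],
    [[0,0.003,0],[0,0,0],1],
    [[0,0.003,0],[0,0,0],1],
    [[0,0.003,0],[0,0,0],1],
    [[0,0.003,0],[0,0,0],1],
    [[0,0.002,0],[0,0,0],1],
    [[0,0,0],[0,0,0],1],
  ],
)

```text
clock: 8.9
tool_pos: [0.5857, 0.0147, 0.093]
orientation: [-180.0, -0.1, -2.8]
force: [-1.9, -0.9, 9.4]
opening: 0.0002
```

Emit:
servo_tool(
  rows=[
    [[0,0,-0.004],[0,0,0],1],
    [[0,0,-0.004],[0,0,0],1],
    [[0,-0.011,0],[0,0,0],1],
    [[0,-0.011,0],[0,0,0],1],
    [[0,0,0.004],[0,0,0],1],
    [[0,0,0.002],[0,0,0],1],
    [[0,0,0.001],[0,0,0],1],
    [[0,0,0.001],[0,0,0],1],
    [[0,0,0],[0,0,0],1],
  ],
)

```text
clock: 9.65
tool_pos: [0.5866, 0.0377, 0.0931]
orientation: [-180.0, -0.0, -2.7]
force: [-5.2, 3.9, 12.2]
opening: 0.0007
```

Emit:
servo_tool(
  rows=[
    [[0,0.002,0],[0,0,0],1],
    [[0,0.003,0],[0,0,0],1],
    [[0,0.003,0],[0,0,0],1],
    [[0,0.003,0],[0,0,0],1],
    [[0,0.003,0],[0,0,0],1],
    [[0,0.003,0],[0,0,0],1],
    [[0,0.003,0],[0,0,0],1],
    [[0,0.002,0],[0,0,0],1],
    [[0,0,0],[0,0,0],1],
  ],
)

```text
clock: 10.4
tool_pos: [0.5858, 0.0148, 0.093]
orientation: [-180.0, -0.1, -2.8]
force: [-1.3, -0.3, 9.7]
opening: 0.0001
```

Emit:
servo_tool(
  rows=[
    [[0,0,-0.004],[0,0,0],1],
    [[0,0,-0.004],[0,0,0],1],
    [[0,-0.011,0],[0,0,0],1],
    [[0,-0.011,0],[0,0,0],1],
    [[0,0,0],[0,0,0],1],
    [[0,0,0],[0,0,0],1],
  ],
)

```text
clock: 10.9
tool_pos: [0.5863, 0.038, 0.0997]
orientation: [180.0, 0.0, -2.7]
force: [-0.2, -0.3, -0.3]
opening: 0.0005
```

```bash
python3 - <<'E'
from tips import *
c=cam("wrist");im=snap("wrist","wrist4");gap(im,c,[.6514,.1132,.064],[.653,.116,.064],"t4")
E
```

```text
t4 px [141.3 132.8] [137.  131.5] J [0.6525 0.1145 0.064 ] G [0.6533 0.1167 0.064 ] gap mm 2.3
```

View pics/t4.png

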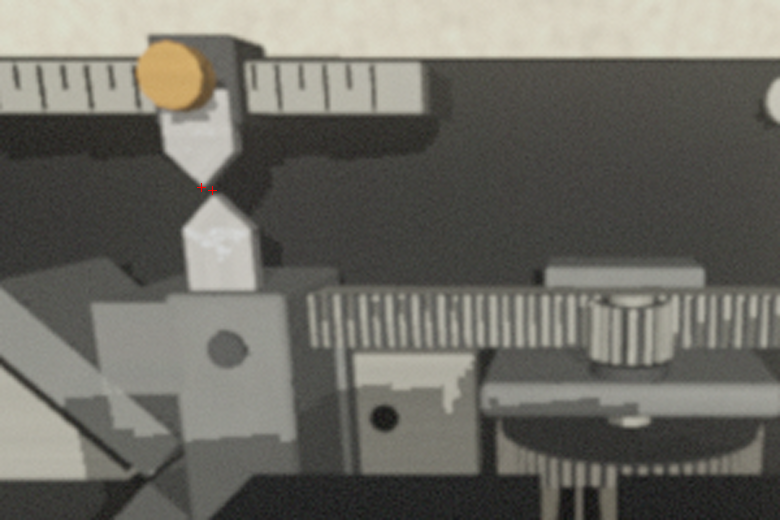

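The gap is about 2 mm. I'll do a short stroke of about 6 mm near the top, then lift and look straight down over the points.

Emit:
servo_tool(
  rows=[
    [[0,0.007,0],[0,0,0],1],
    [[0,0,0.004],[0,0,0],1],
    [[0,0,0.002],[0,0,0],1],
    [[0,0,0.001],[0,0,0],1],
    [[0,0,0.0005],[0,0,0],1],
    [[0,0,0],[0,0,0],1],
    [[0,0.002,0],[0,0,0],1],
    [[0,0.002,0],[0,0,0],1],
    [[0,0.002,0],[0,0,0],1],
    [[0,0,0],[0,0,0],1],
  ],
)

```text
clock: 11.78
tool_pos: [0.5858, 0.0235, 0.0941]
orientation: [-180.0, -0.1, -2.8]
force: [-6.1, 0.4, 14.4]
opening: 0.0007
```

Emit:
servo_tool(
  rows=[
    [[0,0,-0.005],[0,0,0],1],
    [[0,0,-0.02],[0,0,0],1],
    [[0,0,-0.03],[0,0,0],1],
    [[0,-0.02,-0.02],[0,0,0],1],
    [[0,-0.03,0],[0,0,0],1],
    [[0,-0.03,0],[0,0,0],1],
    [[0,0,0],[0,0,0],1],
    [[0,0,0],[0,0,0],1],
    [[0,0,0],[0,0,0],1],
  ],
)

```text
clock: 12.53
tool_pos: [0.5893, 0.1036, 0.1671]
orientation: [180.0, 0.0, -2.8]
force: [-0.2, -0.3, -0.2]
opening: 0.0004
```

```bash
python3 - <<'E'
from tips import *
c=cam("wrist");print(-c[1].T@c[2]);im=snap("wrist","wrist5");np.savez("w5.npz",*c)
q=proj(c,[.652,.116,.064]).astype(int);print(q)
cv2.imwrite("pics/w5z.png",cv2.resize(im[max(q[1]-30,0):q[1]+30,q[0]-40:q[0]+40,::-1],None,fx=10,fy=10,interpolation=2))
gap(im,c,[.6514,.1160,.064],[.653,.1165,.064],"t5")
E
```

```text
[0.66013744 0.10140934 0.32603306]
[262 129]
t5 px [262.9 129.3] [263.7 127.8] J [0.6522 0.116  0.064 ] G [0.6532 0.1154 0.064 ] gap mm -0.6
```

View pics/w5z.png

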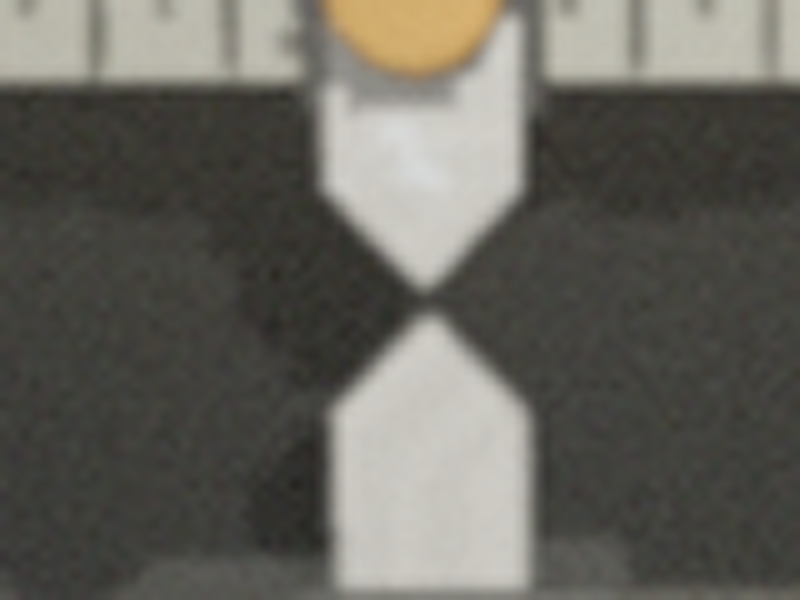

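Seen from above, the points are nearly opposite: the jaw tip is near (430,305) in the crop and the gauge tip near (427,290). I'll measure the midlines at sub-pixel level.

```bash
cat > mid.py <<'E'
from tips import *
V=np.array([np.cos(np.radians(2.77)),-np.sin(np.radians(2.77)),0])
def mid(im,c):
    g=cv2.GaussianBlur(im.min(2).astype(float),(0,0),.6)
    q=proj(c,[.652,.1158,.064])
    res={}
    for r in range(int(q[1])-14,int(q[1])+26):
        x0=int(q[0]); xs=np.arange(x0-20,x0+21); p=g[r,xs]
        th=115; b=np.where(p>th)[0]
        if len(b)<3: continue
        i,j=b[0],b[-1]
        if i==0 or j==40: continue
        l=xs[i-1]+(th-p[i-1])/(p[i]-p[i-1]); rr=xs[j]+(p[j]-th)/(p[j]-p[j+1])
        A=onz(c,(l,r),.064);B=onz(c,(rr,r),.064); M=(A+B)/2
        print(r,"w %.2f"%((A-B)@U*1e3),"along-x %.2f"%(M@V*1e3),"mid-y %.2f"%(M@U*1e3))
E
python3 - <<'E'
from mid import *
z=np.load("w5.npz");mid(cv2.imread("pics/wrist5.png")[:,:,::-1].copy(),(z["arr_0"],z["arr_1"],z["arr_2"]))
E
```

```text
115 w 15.06 along-x 656.12 mid-y 146.62
116 w 15.07 along-x 655.41 mid-y 146.62
117 w 14.95 along-x 654.70 mid-y 146.63
118 w 14.28 along-x 653.98 mid-y 146.57
119 w 13.03 along-x 653.27 mid-y 146.54
120 w 11.73 along-x 652.55 mid-y 146.54
121 w 10.35 along-x 651.83 mid-y 146.57
122 w 8.86 along-x 651.11 mid-y 146.59
123 w 7.44 along-x 650.39 mid-y 146.60
124 w 6.14 along-x 649.67 mid-y 146.55
125 w 4.72 along-x 648.95 mid-y 146.50
126 w 3.26 along-x 648.22 mid-y 146.50
131 w 2.79 along-x 644.59 mid-y 146.19
132 w 4.21 along-x 643.86 mid-y 146.25
133 w 5.69 along-x 643.13 mid-y 146.31
134 w 7.16 along-x 642.40 mid-y 146.29
135 w 8.59 along-x 641.66 mid-y 146.27
136 w 10.05 along-x 640.93 mid-y 146.24
137 w 11.53 along-x 640.19 mid-y 146.23
138 w 12.99 along-x 639.45 mid-y 146.27
139 w 14.27 along-x 638.72 mid-y 146.30
140 w 15.02 along-x 637.98 mid-y 146.29
141 w 15.18 along-x 637.24 mid-y 146.24
142 w 15.16 along-x 636.50 mid-y 146.21
143 w 15.18 along-x 635.75 mid-y 146.21
144 w 15.22 along-x 635.01 mid-y 146.19
145 w 15.22 along-x 634.26 mid-y 146.20
146 w 15.26 along-x 633.52 mid-y 146.21
147 w 15.28 along-x 632.77 mid-y 146.22
148 w 15.27 along-x 632.02 mid-y 146.23
149 w 15.27 along-x 631.27 mid-y 146.25
150 w 15.29 along-x 630.52 mid-y 146.25
151 w 15.24 along-x 629.77 mid-y 146.22
152 w 15.18 along-x 629.02 mid-y 146.14
153 w 15.24 along-x 628.26 mid-y 146.11
154 w 15.37 along-x 627.51 mid-y 146.14
```

The jaw is still about 0.3 mm short. I'll go back for a fine roll of about 1 mm.

Emit:
servo_tool(
  rows=[
    [[0,0.03,0],[0,0,0],1],
    [[0,0.03,0],[0,0,0],1],
    [[0,0.017,0.02],[0,0,0],1],
    [[0,0,0.03],[0,0,0],1],
    [[0,0,0.018],[0,0,0],1],
    [[0,0,0.004],[0,0,0],1],
    [[0,0,0],[0,0,0],1],
    [[0,0,0.001],[0,0,0],1],
    [[0,0,0.001],[0,0,0],1],
    [[0,0,0.0005],[0,0,0],1],
    [[0,0,0],[0,0,0],1],
  ],
)

```text
clock: 13.5
tool_pos: [0.5861, 0.0263, 0.0942]
orientation: [180.0, -0.0, -2.8]
force: [-3.5, -1.3, 7.3]
opening: 0.0006
```

Emit:
servo_tool(
  rows=[
    [[0,0.0005,0],[0,0,0],1],
    [[0,0.0006,0],[0,0,0],1],
    [[0,0,0],[0,0,0],1],
    [[0,0,0],[0,0,0],1],
  ],
)

```text
clock: 13.83
tool_pos: [0.586, 0.0258, 0.0942]
orientation: [-180.0, -0.1, -2.8]
force: [-4.1, 1.9, 7.9]
opening: 0.0009
```

Emit:
servo_tool(
  rows=[
    [[0,0,-0.005],[0,0,0],1],
    [[0,0,-0.02],[0,0,0],1],
    [[0,0,-0.03],[0,0,0],1],
    [[0,-0.02,-0.02],[0,0,0],1],
    [[0,-0.03,0],[0,0,0],1],
    [[0,-0.03,0],[0,0,0],1],
    [[0,0,0],[0,0,0],1],
    [[0,0,0],[0,0,0],1],
    [[0,0,0],[0,0,0],1],
  ],
)

```text
clock: 14.58
tool_pos: [0.5896, 0.1057, 0.1681]
orientation: [180.0, 0.0, -2.8]
force: [0.3, -0.4, 0.9]
opening: 0.0
```

```bash
python3 - <<'E'
from mid import *
c=cam("wrist");im=snap("wrist","wrist6");mid(im,c)
q=proj(c,[.652,.116,.064]).astype(int)
cv2.imwrite("pics/w6z.png",cv2.resize(im[max(q[1]-30,0):q[1]+30,q[0]-40:q[0]+40,::-1],None,fx=10,fy=10,interpolation=2))
snap("scene","scene6");snap("side","side6")
E
```

```text
115 w 15.15 along-x 656.34 mid-y 146.55
116 w 15.12 along-x 655.62 mid-y 146.56
117 w 15.08 along-x 654.91 mid-y 146.56
118 w 14.77 along-x 654.19 mid-y 146.58
119 w 13.78 along-x 653.47 mid-y 146.61
120 w 12.43 along-x 652.75 mid-y 146.55
121 w 11.01 along-x 652.03 mid-y 146.51
122 w 9.54 along-x 651.31 mid-y 146.52
123 w 8.09 along-x 650.58 mid-y 146.51
124 w 6.59 along-x 649.86 mid-y 146.54
125 w 5.09 along-x 649.13 mid-y 146.58
126 w 3.59 along-x 648.41 mid-y 146.55
127 w 2.13 along-x 647.68 mid-y 146.49
131 w 2.49 along-x 644.76 mid-y 146.23
132 w 4.07 along-x 644.03 mid-y 146.26
133 w 5.53 along-x 643.29 mid-y 146.27
134 w 7.00 along-x 642.56 mid-y 146.29
135 w 8.45 along-x 641.82 mid-y 146.27
136 w 9.83 along-x 641.08 mid-y 146.26
137 w 11.21 along-x 640.34 mid-y 146.30
138 w 12.76 along-x 639.60 mid-y 146.31
139 w 14.05 along-x 638.86 mid-y 146.32
140 w 14.87 along-x 638.12 mid-y 146.30
141 w 15.12 along-x 637.38 mid-y 146.25
142 w 15.12 along-x 636.63 mid-y 146.23
143 w 15.10 along-x 635.89 mid-y 146.22
144 w 15.11 along-x 635.14 mid-y 146.22
145 w 15.11 along-x 634.40 mid-y 146.22
146 w 15.12 along-x 633.65 mid-y 146.24
147 w 15.15 along-x 632.90 mid-y 146.24
148 w 15.17 along-x 632.15 mid-y 146.26
149 w 15.14 along-x 631.39 mid-y 146.27
150 w 15.12 along-x 630.64 mid-y 146.28
151 w 15.11 along-x 629.88 mid-y 146.25
152 w 15.17 along-x 629.13 mid-y 146.23
153 w 15.28 along-x 628.37 mid-y 146.20
154 w 15.38 along-x 627.61 mid-y 146.21
```

View pics/w6z.png

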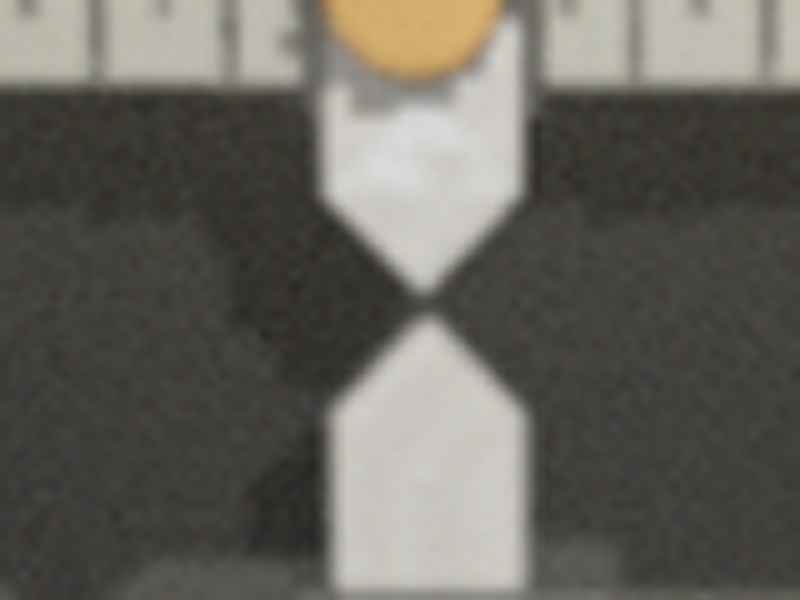

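View pics/scene6.png

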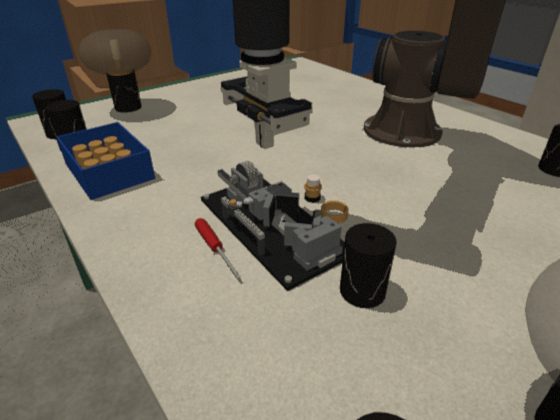

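```bash
python3 - <<'E'
from h import *
o=telemetry.get_obs();print(o["clock"],o["tool_pos"],o["force"]);print(ctrl.close_job())
E
```

```text
14.7333 [0.589653   0.10488215 0.16799373] [-0.49774822  0.44884321 -0.15861461]
the job is handed in; nothing more can be done
None
```

The two points now stand opposite each other to within about 0.25 mm, with the jaw very slightly short. I turned only the wheel, with the closed fingertip pressed on top: three full strokes, one short one and a fine 1 mm roll towards -y. The job was handed in at 14.7 s, with the finger lifted to z = 0.168 m and the wrist force under 1 N.

- **Gap:** it started at about 20.7 mm. The 0.25 mm at the end comes from the midlines of the two points, seen from nearly overhead by the wrist camera.
- **Pressing force:** readings were about 8 to 17 N during the strokes.
- **Disagreement between checks:** the apex-fit tip finder was less reliable than the midlines. Before the last roll it read -0.6 mm where the midlines gave +0.3 mm, so I went by the midlines and the enlarged picture.
- **Last roll:** it closed the gap by less than planned, about 0.05 to 0.1 mm instead of 0.3 mm. I left the rest, since it was about as small as the unsteadiness of the finger.
- **Loose parts:** in the last scene picture the base, collar, lampholder and screwdriver look unmoved. I checked this by eye only.

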